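# Index the spice turntable one hole on

### The job

Turn the locked spice turntable on to its next station: pull up the spring plunger's knob, swing the rack counter-clockwise (seen from above) to the next index hole and let the pin drop fully home in it. Then check the lock by pushing the knob sideways on round the circle with about 12 N (well under 20 N) for a second, and let go, leaving the rack locked there. At no time force the pin sideways against the steel index ring harder than that; keep the jars on the rack upright and leave everything else on the counter where it is.

Things in the scene. Friction and masses are not known exactly. Their poses are not given: they have to be found in the camera images.
- base: fixed round black plastic foot of the turntable, 364 mm across, 12 mm thick; origin on the counter (z 0) on the vertical turning axis. At joint rack = 0 the plunger stands 160 mm from the axis in the base's own -x direction. The foot carries a part circle of steel, the index ring, radius 145 to 175 mm, top 30 mm above the counter, with two slots for the pin, each 10.5 mm wide along the ring.
- first_hole (a point): mouth of the first slot, where the pin starts, at the ring's top. The next slot is in a separately clamped length of ring, somewhere 40 to 52 degrees (0.70 to 0.91 rad) on, counter-clockwise from above. Its exact place is not measured: find it by feel (or by eye). Between the slots, and for 10 degrees past the second, the ring is smooth and level; pin on ring slides easily.
- rack (a joint): turning angle of the black rack (a disc 276 mm across, top 28 mm above the counter, with four bays and a central post up to 115 mm high) about the vertical axis, rad; 0 with the pin in the first hole, growing counter-clockwise seen from above; end stops at -0.15 and 1.15. It turns against light friction (about 0.2 N m) and stays where it is left.
- plunger (a joint): how far the plunger is pulled up, m: 0 fully down (pin home in a hole), 0.012 with the tip of the pin resting on top of the ring, 0.020 at its upper stop. A spring pushes it down with 5 N at 0 rising to 10 N at the top; strongly damped, so it goes down at about 0.3 m/s at most.
- knob (a point): middle of the plunger's upright dark steel cylindrical knob, 24 mm diameter and 24 mm high (its top is 12 mm above this point); 73 mm above the counter when fully down. It rides with the rack on an aluminium arm 24 mm wide whose top is 46 mm above the counter; a 22 mm bushing stands on the arm up to 58 mm. The knob can be gripped from above from any side.
- pin: steel locking pin under the knob, 8 mm diameter with a round tip; origin at the tip, 18 mm above the counter when fully down (12 mm below the ring's top). It bears at most 20 N against anything.
- jar0: glass jar with steel lid, 42 mm diameter, 80 mm high, standing loose on the rack; origin at the centre of its underside, z axis up.
- jar1: amber glass jar, otherwise like jar0, in another bay.
- jar2: jar like jar0, in another bay.
- bottle: red aluminium bottle, 70 mm diameter, 200 mm high, standing on the counter; origin at the centre of its underside.
- cup: blue silicone collapsible cup, 86 mm across the rim, 60 mm high; origin at the centre of its underside.
- spork: bamboo spork lying flat, 165 mm long, 5 mm thick; origin under its middle.
- container: closed glass container with a clipped-on lid, 138 x 198 mm, 62 mm high; origin at the centre of its underside.
Things that resemble listed ones, but are neither listed nor needed, are in the scene too. What is shaped like the jar0 but pink or purple is not meant.

How it is judged:
By the outcome, as a careful person would: the job done as asked, in the order asked, and still so for the second after the job is handed in, with the robot touching nothing.
It also fails if it takes over 58 s, if anything falls off the work surface, if the arm or the gripper's body presses on something with over 40 N, if the wrist force passes 120 N, or if a joint passes its speed limit or range.

### The arm

A 6-joint arm with a two-finger parallel gripper is mounted at the origin on the work surface. World frame = base frame: x ahead of the robot, y to its left, z up, the work surface at z = 0. Lengths are in m, angles in rad, forces in N, time in s.
With the tool pointing down it reaches from about 0.3 to 0.875 m from the base axis. Payload 6.4 kg.
Tool frame: the origin (TCP) lies at the very end of the fingers, on their centre line; the grasp point (between the pads) lies 19 mm behind it; z points along the fingers, y is the line along which they close (so a half turn about z gives the same grasp; the last joint's range is limited). The gripper opens to 85 mm and grips with 20 to 120 N. Pads are 22 mm wide; open, the fingers measure 114 mm over their backs; the gripper's body (76 mm by 85 mm) begins 54 mm behind the grasp point. The pads swing forward as they close: fully open they stand 13 mm farther back than shut.
Start: joints at [-1.551, 0.181, 1.607, -0, 1.354, -0.206], TCP at [0.129, -0.56, 0.231] pointing down, gripper open.
Joint ranges: [-2.99, 2.99], [-0.89, 2.07], [0.3, 2.58], [-1.14, 4.28], [0, 2.63], [-3.12, 3.12]. Speed limits (rad/s): [2.57, 2.57, 3.01, 3.14, 3.14, 3.14].

### API

Orientations are given as a unit quaternion [w, x, y, z].
In Python, from bench import ctrl gives the robot as it stands.
- The arm moves only by the tool jog_arm, never from a script. Its argument "series" is a list that holds one entry, the list of rows, each a list of 7 numbers: the shift along the tool's x, y, z in mm, then the turn, a rotation vector about the tool's x, y, z in rad, then the finger opening in mm, from 0 to 85.4. In form: [[[tx, ty, tz, rx, ry, rz, gripper], ...]]. A call has exactly 10 rows; each row shifts and turns the commanded pose from where the row before left it, along the tool's axes as they then stand; what a row does not reach is not made up. A row lasts 1/10 s, in which the tool goes at most 50 mm and 8.59 degrees, less where a joint would pass 70% of its speed; a pose out of reach is approached as far as the arm can. A call with a gripper value outside its range is refused whole. The fingers move at their own pace and stop on an object; the grip force is fixed at half the most. Time passes only in rows, so rows that do not move let the fingers close, or fill a call up. It gives the time, the measured TCP pose, the force, the opening and the grip force at its end, in the units of the state.
- ctrl.get_obs(): the state, without advancing time (a new reading comes with each control period).
- ctrl.camera(name): name is "scene" or "top" or "wrist"; returns a dict with "frame" (420x560x3 uint8, blue, green, red), "z_map" (420x560 float32, m along the optical axis (not along the pixel's ray), 0 where there is no reading), "fx", "fy", "cx", "cy" (pixels), "xyz" and "rotation" of the camera in the world. Camera axes: x right, y down, z forward; pixel columns grow to the right and rows downward; lengths in m; the calibration is good to about 2 mm. A picture is of the moment at which its call begins.
- ctrl.hand_in(): hands the job in; it is judged then, once.
The state is a dict: "time_s": time; "q": joint angles; "dq": joint speeds; "joint_efforts": joint torques, N m; "eef_pos": TCP position; "eef_rot": TCP orientation; "wrist_force": force on the tool from outside, world axes, zero at the start; "torque": the same for the moment, N m; "opening": opening from 0.0 (shut) to 1.0 (fully open); "grasp_force": force on a finger pad.
Only numpy, scipy, OpenCV 4.12 (cv2) and the standard library are available. Lean on these libraries where they do the work, as an engineer would, in place of code of your own. Each camera call takes 0.05 s, during which the arm holds its last target. There are 200 camera calls.

## Working session

There is one attempt and no reset: what is moved stays moved. The work goes in short steps, Python scripts to look and compute and a tool call to move; the robot and the scene stay as the last step left them, time stands still between calls to the robot, and variables do not carry over. Pictures are saved under pics/ and viewed, at most 10 in all, crops included, and the job is handed in when it is done.

Besides the shell and the picture viewer there is one more tool, called after "Emit:" as name(argument=value, ...), one argument or row to a line, values as JSON. jog_arm: Moves the arm, as the interface text tells. Its arguments: {"type":"object","properties":{"series":{"type":"array"}},"required":["series"]}

```bash
mkdir -p pics; cat > h.py <<'E'
import numpy as np, cv2
from bench import ctrl
def pts(c):
    z=c["z_map"]; v,u=np.mgrid[:z.shape[0],:z.shape[1]]
    p=np.stack([(u-c["cx"])/c["fx"]*z,(v-c["cy"])/c["fy"]*z,z],-1)
    return p@np.array(c["rotation"]).T+np.array(c["xyz"])
def ray(c,u,v,h):
    d=np.array(c["rotation"])@np.array([(u-c["cx"])/c["fx"],(v-c["cy"])/c["fy"],1]); o=np.array(c["xyz"])
    return o+d*(h-o[2])/d[2]
E
python3 - <<'E'
from h import *
for n in("top","scene"):
    c=ctrl.camera(n); cv2.imwrite(f"pics/{n}0.png",c["frame"]); print(n,c["xyz"],c["rotation"],c["fx"],c["cx"],c["cy"])
    np.save(f"{n}0.npy",c,allow_pickle=True)
print(ctrl.get_obs())
E
```

```text
top [ 0.3707281  -0.00187489  1.06651478] [-0.05329232  0.71339756 -0.69675598  0.05248772] 432.1007216259958 274.3478860638622 211.34315638438017
scene [1.1758298  0.85687133 0.97380252] [-0.13467039  0.26898609  0.8662746  -0.3988467 ] 480.8852210174668 285.32421063371805 205.50601050063395
{'time_s': 0.1, 'q': array([-1.55133085e+00,  1.81452687e-01,  1.60787516e+00, -1.87591449e-05,
        1.35380163e+00, -2.06292541e-01]), 'dq': array([-6.61519346e-05, -2.06641021e-03, -1.99499451e-03,  2.71280994e-04,
        8.87614994e-04,  7.36112334e-04]), 'joint_efforts': array([ 3.86543716e-04, -4.45876729e+01, -3.52238774e+01, -3.49874608e-04,
        4.13756366e-03,  1.78310495e-05]), 'eef_pos': array([ 0.12871687, -0.55991506,  0.23049802]), 'eef_rot': array([-7.65912914e-04,  9.93635405e-01,  1.12641432e-01,  6.25573065e-05]), 'wrist_force': array([ 0.79953203, -0.24387567,  0.67072827]), 'torque': array([ 0.04255496,  0.05491674, -0.0076343 ]), 'grasp_force': 0.0, 'opening': 0.9986796780219629}
```

View pics/top0.png

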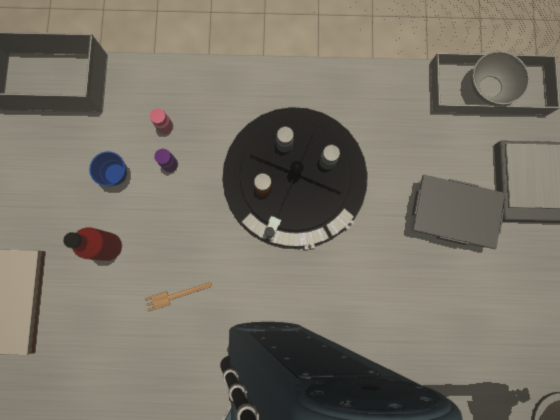

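View pics/scene0.png

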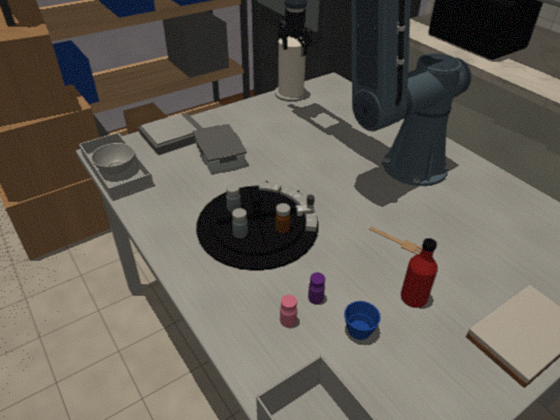

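```bash
sed -i 's/np.array(c\["rotation"\])/R(c)/g; 2a from scipy.spatial.transform import Rotation\ndef R(c): return Rotation.from_quat(c["rotation"],scalar_first=True).as_matrix()' h.py
python3 - <<'E'
from h import *
c=np.load("top0.npy",allow_pickle=True).item()
cv2.imwrite("pics/crop1.png",cv2.resize(c["frame"][185:260,230:370],None,fx=5.6,fy=5.6,interpolation=cv2.INTER_CUBIC))
P=pts(c); g=c["frame"].max(-1)
# foot outline: dark pixels near turntable
m=np.zeros(g.shape,np.uint8); m[95:260,210:380]=(g[95:260,210:380]<60)
cnt=max(cv2.findContours(m,0,1)[0],key=cv2.contourArea)
hull=cv2.convexHull(cnt); (e,ax,a)=cv2.fitEllipse(hull); print(e,ax,[ray(c,*e,h).round(4) for h in(0,.012)])
q=np.array([ray(c,*p[0],.012)[:2] for p in hull]); 
A=np.c_[2*q,np.ones(len(q))]; s=np.linalg.lstsq(A,(q**2).sum(1),rcond=None)[0]; print("circle",s[:2],np.sqrt(s[2]+s[0]**2+s[1]**2))
# knob points
r=P[215:250,250:290]; k=(r[...,2]>.074)&(r[...,2]<.1); 
v,u=np.nonzero(k); print("knob px",u.mean()+250,v.mean()+215,len(u), r[k].mean(0), r[k][:,2].max()); print(ray(c,u.mean()+250,v.mean()+215,.085))
s=P[130:140,280:292]; print(P[140,285],P[157,331],P[185,263],P[170,296],P[120,295])
E
```

```text
(294.2853698730469, 177.7486572265625) (140.20579528808594, 143.08639526367188) [array([ 0.6186, -0.0471,  0.    ]), array([ 0.6158, -0.0466,  0.012 ])]
circle [ 0.62022451 -0.04652373] 0.1790428621693211
knob px 269.09302325581393 231.65116279069767 86 [0.4717666  0.01189044 0.084033  ] 0.08931466897340712
[0.47166299 0.0118784  0.085     ]
[ 0.68158474 -0.01964491  0.10879377] [ 0.64401115 -0.12562595  0.10805394] [0.5743662  0.02794447 0.1110059 ] [ 0.61131747 -0.04604362  0.10922207] [ 0.76602596 -0.04582684  0.01321169]
```

View pics/crop1.png

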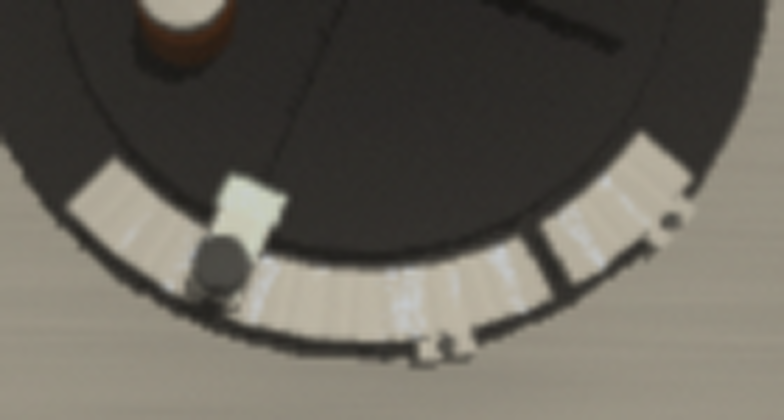

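Candidates for the knob in the top view are the dark cylinder at (269,232) on the light arm, and the clamp screws at (310,247) and (350,224), which sit outside the ring at ring height. The crop confirms the first: it is on the aluminium arm. The dark gap at about (328,232) is the second slot.

```bash
python3 - <<'E'
from h import *
c=np.load("top0.npy",allow_pickle=True).item(); f=c["frame"]; g=f.max(-1)
sub=np.zeros(g.shape,bool); sub[205:250,240:358]=1
P=np.zeros(g.shape+(2,))
for v in range(200,255):
    for u in range(235,360): P[v,u]=ray(c,u,v,.03)[:2]
from scipy.optimize import least_squares
m=np.zeros(g.shape,np.uint8); m[205:250,240:358]=(g[205:250,240:358]>110)
# ring edges sampled along rays from the nominal axis
C=np.array([.618,-.047])
for it in range(3):
    ins=[];out=[]
    for a in np.deg2rad(np.r_[170:186:1,208:222:1]):
        pr=[]
        rr=np.arange(.12,.17,.0005)
        d=np.array([np.cos(a),np.sin(a)])
        for r in rr:
            w=np.r_[C+r*d,.03]; q=R(c).T@(w-np.array(c["xyz"])); u=q[0]/q[2]*c["fx"]+c["cx"]; v=q[1]/q[2]*c["fy"]+c["cy"]
            pr.append(cv2.getRectSubPix(g.astype(np.float32),(1,1),(float(u),float(v)))[0,0])
        pr=np.array(pr); i=np.argmax(pr>95); 
        if i>0: ins.append(C+rr[i]*d)
    q=np.array(ins); A=np.c_[2*q,np.ones(len(q))]
    s=least_squares(lambda x:np.hypot(*(q-x).T)-.145,C).x; print("axis",s,np.std(np.hypot(*(q-s).T)),len(q)); C=s
k=np.array([.4717,.0119]); print("knob r",np.hypot(*(k-C)),np.rad2deg(np.arctan2(*(k-C)[::-1]))%360)
# slot: brightness v angle at radii 150..172
for r in (.150,.16,.170):
    o=[]
    A=np.arange(192,212,.25)
    for a in np.deg2rad(A):
        w=np.r_[C+r*np.array([np.cos(a),np.sin(a)]),.03]; q=R(c).T@(w-np.array(c["xyz"])); o.append(cv2.getRectSubPix(g.astype(np.float32),(1,1),(float(q[0]/q[2]*c["fx"]+c["cx"]),float(q[1]/q[2]*c["fy"]+c["cy"])))[0,0])
    o=np.array(o); d=A[o<95]; print(r,d.min(),d.max(),(A*np.clip(120-o,0,None)).sum()/np.clip(120-o,0,None).sum(),o.min())
E
```

```text
axis [ 0.62147347 -0.04982822] 0.002907034991529426 28
axis [ 0.62190353 -0.04741967] 0.0003809157012008419 27
axis [ 0.6218729  -0.04758302] 0.0008405959097114378 27
knob r 0.16152438739395977 158.3916361464462
0.15 208.25 211.0 209.66041187242678 49.29132
0.16 208.5 211.0 209.71070766053265 48.737698
0.17 208.5 211.0 209.70762048568412 49.036716
```

Emit:
jog_arm(
  series=[
    [[0,0,0,0,0,0.06,60],[10,15,0,0,0,0.06,60],[0,-22,0,0,0,0.06,60],[0,-22,0,0,0,0.06,60],[0,-22,0,0,0,0.06,60],[0,-22,0,0,0,0.06,60],[0,-22,0,0,0,0.06,60],[0,-22,0,0,0,0.06,60],[0,-22,0,0,0,0.06,60],[0,-22,0,0,0,0.07,60]],
  ],
)

```text
time_s: 1.1
eef_pos: [0.1592, -0.399, 0.2309]
eef_rot: [-0.0, 0.981, -0.192, -0.0]
wrist_force: [-0.3, -0.7, 0.3]
opening: 0.703
grasp_force: 0.0
```

Emit:
jog_arm(
  series=[
    [[7,-25,0,0,0,0,60],[7,-25,0,0,0,0,60],[7,-25,0,0,0,0,60],[7,-25,0,0,0,0,60],[7,-25,0,0,0,0,60],[7,-25,0,0,0,0,60],[7,-25,0,0,0,0,60],[7,-25,0,0,0,0,60],[7,-25,0,0,0,0,60],[7,-25,0,0,0,0,60]],
  ],
)

```text
time_s: 2.1
eef_pos: [0.3182, -0.1935, 0.2311]
eef_rot: [-0.0, 0.982, -0.191, -0.0]
wrist_force: [0.1, -0.3, -0.8]
opening: 0.702
grasp_force: 0.0
```

Emit:
jog_arm(
  series=[
    [[7,-25,0,0,0,0,60],[7,-25,0,0,0,0,60],[7,-25,0,0,0,0,60],[7,-25,0,0,0,0,60],[7,-25,0,0,0,0,60],[7,-25,0,0,0,0,60],[7,-25,0,0,0,0,60],[7,-25,0,0,0,0,60],[7,-25,0,0,0,0,60],[0,0,0,0,0,0,60]],
  ],
)

```text
time_s: 3.1
eef_pos: [0.4614, -0.0077, 0.231]
eef_rot: [-0.0, 0.982, -0.19, -0.0]
wrist_force: [-0.7, -0.4, 0.4]
opening: 0.701
grasp_force: 0.0
```

```bash
python3 - <<'E'
from h import *
c=ctrl.camera("wrist"); cv2.imwrite("pics/w1.png",c["frame"]); np.save("w1.npy",c,allow_pickle=True); print(c["xyz"],c["rotation"]); o=ctrl.get_obs();print(o["eef_pos"],o["eef_rot"],o["time_s"],o["wrist_force"])
E
```

```text
[ 0.52563462 -0.03468047  0.37444381] [-0.0776382  -0.55486605  0.82022233  0.11546127]
[ 0.46056765 -0.00872052  0.23080749] [ 5.45504754e-06  9.81847710e-01 -1.89670070e-01 -5.82291166e-04] 3.15 [-0.90331622 -0.30935476  1.21412464]
```

View pics/w1.png

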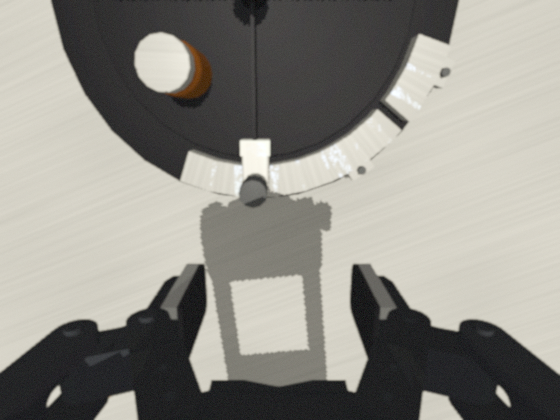

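The wrist view shows the knob at (253,189) on the light arm, the slot as a dark line from (380,103) to (405,126), and the amber jar at (165,62), clear of the fingers.

```bash
python3 - <<'E'
from h import *
from scipy.optimize import least_squares
c=np.load("w1.npy",allow_pickle=True).item(); g=c["frame"].max(-1).astype(np.float32)
def br(x,y,h):
    q=R(c).T@(np.array([x,y,h])-np.array(c["xyz"])); return cv2.getRectSubPix(g,(1,1),(float(q[0]/q[2]*c["fx"]+c["cx"]),float(q[1]/q[2]*c["fy"]+c["cy"])))[0,0]
P=pts(c); k=(P[...,2]>.076)&(P[...,2]<.1); k[:170]=0;k[215:]=0;k[:,:225]=0;k[:,280:]=0
v,u=np.nonzero(k); (a,b),r=cv2.minEnclosingCircle(np.c_[u,v].astype(np.float32)); print("knob",u.mean(),v.mean(),P[k].mean(0),a,b,r,ray(c,u.mean(),v.mean(),.085),ray(c,a,b,.085))
C=np.array([.6205,-.0475])
for it in range(4):
    ins=[]
    for a in np.deg2rad(np.r_[146:152:.5,170:204:.5]):
        d=np.array([np.cos(a),np.sin(a)]); rr=np.arange(.13,.16,.0005); b=np.array([br(*(C+r*d),.03) for r in rr]); i=np.argmax(b>130)
        if i: ins.append(C+rr[i]*d)
    q=np.array(ins); C=least_squares(lambda x:np.hypot(*(q-x).T)-.145,C,loss="soft_l1",f_scale=.0005).x; print("axis",C,np.std(np.hypot(*(q-C).T)),len(q))
A=np.arange(203,216,.1)
for r in(.152,.16,.168):
    o=np.array([br(*(C+r*np.array([np.cos(a),np.sin(a)])),.03) for a in np.deg2rad(A)]); d=A[o<130]; print(r,d.min(),d.max(),o[::8].round())
k=ray(c,u.mean(),v.mean(),.085)[:2]-C; print(np.hypot(*k),np.rad2deg(np.arctan2(k[1],k[0])))
E
```

```text
knob 253.1769911504425 192.56489675516224 [0.4725923  0.00864698 0.08528621] 253.26211547851562 192.38546752929688 14.985746383666992 [0.47256071 0.00868429 0.085     ] [0.47267287 0.00856145 0.085     ]
axis [ 0.62160017 -0.05021764] 0.00021997713484539177 80
axis [ 0.62161217 -0.05016696] 0.00014670989339939314 79
axis [ 0.62161087 -0.05016179] 0.0001377714240984737 79
axis [ 0.62160958 -0.05015663] 0.0001377714240980513 79
0.152 208.1999999999997 211.29999999999953 [229. 230. 228. 224. 222. 223. 184.  65.  53.  53.  99. 187. 222. 223.
 223. 245. 255.]
0.16 208.2999999999997 211.29999999999953 [229. 236. 226. 220. 220. 221. 198.  71.  53.  49. 102. 192. 221. 220.
 220. 223. 233.]
0.168 208.2999999999997 211.19999999999953 [225. 224. 220. 219. 218. 219. 205.  75.  54.  56. 103. 198. 219. 218.
 219. 219. 231.]
0.16024299509120873 158.45708293456573
```

Emit:
jog_arm(
  series=[
    [[3,-10,0,0,0,0,50],[2,-10.5,10,0,0,0.0,50],[0,0,25,0,0,0,50],[0,0,30,0,0,0,50],[0,0,30,0,0,0,45],[0,0,30,0,0,0,45],[0,0,25,0,0,0,40],[0,0,15,0,0,0,40],[0,0,10,0,0,0,40],[0,0,0,0,0,0,40]],
  ],
)

```text
time_s: 4.15
eef_pos: [0.4716, 0.0077, 0.0547]
eef_rot: [-0.0, 0.982, -0.191, -0.002]
wrist_force: [-0.4, -0.1, 0.2]
opening: 0.469
grasp_force: 0.0
```

```bash
python3 - <<'E'
from h import *
c=ctrl.camera("wrist"); cv2.imwrite("pics/w2.png",c["frame"]); o=ctrl.get_obs();print(o["eef_pos"],o["opening"],o["wrist_force"])
E
```

```text
[0.47252659 0.0075566  0.05580677] 0.4659336368909139 [-0.07671723  0.12949317 -0.2445131 ]
```

View pics/w2.png

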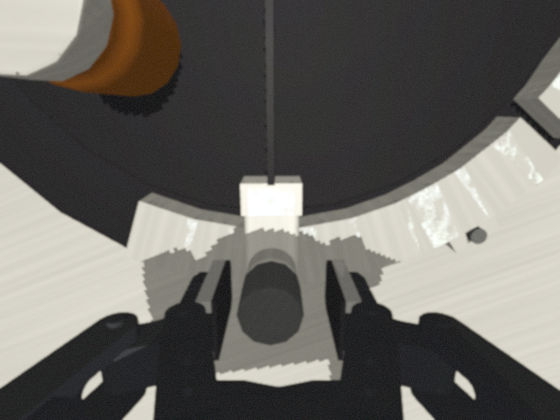

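The view shows the knob top at (270,306) between the fingers, with the pads at about x 222 and 337. Their midpoint is near 280, so the knob sits slightly to the left (-y). I'll measure the offset.

```bash
python3 - <<'E'
from h import *
f=cv2.imread("pics/w2.png"); g=f.max(-1)
for v in(290,300,310,320): print(v,[int(x) for x in g[v,205:350:3]])
c=ctrl.camera("wrist"); print(c["cx"],c["cy"],c["fx"]); z=c["z_map"]
for v in(300,): print([round(float(x),3) for x in z[v,205:350:6]])
o=ctrl.get_obs(); T=R({"rotation":o["eef_rot"]})
print("tool frame cam",T.T@(c["xyz"]-o["eef_pos"]),"knob", T.T@(ray(c,270,306,.085)-o["eef_pos"]))
E
```

```text
290 [106, 105, 107, 87, 32, 29, 28, 37, 23, 109, 128, 128, 100, 53, 52, 52, 56, 57, 60, 60, 64, 64, 65, 64, 65, 62, 61, 57, 54, 51, 56, 51, 116, 131, 128, 132, 134, 135, 132, 135, 79, 21, 26, 30, 36, 36, 102, 107, 106]
300 [109, 109, 74, 35, 24, 31, 28, 28, 27, 106, 128, 122, 55, 59, 63, 61, 62, 61, 64, 62, 61, 62, 61, 59, 63, 63, 57, 66, 66, 62, 63, 54, 81, 130, 131, 128, 134, 133, 133, 132, 78, 28, 33, 33, 30, 38, 35, 98, 109]
310 [76, 125, 93, 34, 26, 26, 28, 30, 51, 130, 134, 73, 59, 57, 64, 62, 63, 63, 62, 61, 63, 61, 62, 69, 60, 61, 63, 62, 61, 63, 62, 65, 60, 127, 132, 131, 132, 131, 130, 127, 115, 24, 31, 28, 25, 33, 42, 109, 121]
320 [34, 39, 38, 36, 32, 32, 30, 34, 126, 136, 135, 101, 63, 65, 63, 64, 59, 63, 65, 66, 65, 64, 60, 66, 62, 62, 60, 63, 69, 62, 57, 59, 85, 128, 128, 129, 134, 130, 134, 134, 129, 97, 23, 23, 20, 40, 37, 34, 41]
278.0267840737867 213.27605079368317 363.16618442948095
[0.117, 0.116, 0.118, 0.131, 0.147, 0.222, 0.133, 0.128, 0.126, 0.128, 0.126, 0.128, 0.127, 0.126, 0.126, 0.128, 0.134, 0.222, 0.222, 0.221, 0.156, 0.137, 0.124, 0.116, 0.115]
tool frame cam [ 0.06915565  0.00110696 -0.14267299] knob [ 0.0021976  -0.00171479 -0.02842868]
```

Emit:
jog_arm(
  series=[
    [[1,-1,0,0,0,0,34],[1,-1.2,0,0,0,0,30],[0,0,0,0,0,0,28],[0,0,0,0,0,0,27],[0,0,0,0,0,0,27],[0,0,0,0,0,0,26.5],[0,0,0,0,0,0,26.5],[0,0,0,0,0,0,26],[0,0,0,0,0,0,26],[0,0,0,0,0,0,26]],
  ],
)

```text
time_s: 5.25
eef_pos: [0.4755, 0.0088, 0.0563]
eef_rot: [-0.0, 0.982, -0.191, -0.0]
wrist_force: [0.1, 0.0, -0.8]
opening: 0.303
grasp_force: 0.0
```

```bash
cat >> h.py <<'E'
def st():
    o=ctrl.get_obs(); T=R({"rotation":o["eef_rot"]}); d=o["eef_pos"][:2]-np.array([.6216,-.0502])
    print("t",o["time_s"],"pos",o["eef_pos"].round(4),"r",np.hypot(*d).round(4),"ang",np.rad2deg(np.arctan2(d[1],d[0])).round(2)%360,"yaw",np.rad2deg(np.arctan2(T[1,1],T[0,1])).round(2),"Ftool",(T.T@o["wrist_force"]).round(2),"open",round(o["opening"]*85.4,2),"grip",o["grasp_force"])
E
python3 - <<'E'
from h import *
st()
c=ctrl.camera("wrist"); g=c["frame"].max(-1)
for v in (300,310): print([int(x) for x in g[v,205:350:3]])
E
```

```text
t 5.25 pos [0.4755 0.0088 0.0563] r 0.1575 ang 158.01 yaw -112.01 Ftool [ 0.09 -0.05  0.79] open 25.86 grip 0.0
[33, 37, 36, 37, 45, 66, 103, 122, 121, 108, 39, 32, 27, 32, 44, 56, 54, 54, 64, 60, 65, 62, 62, 62, 65, 65, 63, 65, 61, 63, 59, 56, 56, 50, 101, 33, 27, 32, 35, 53, 120, 122, 116, 94, 65, 36, 33, 39, 32]
[41, 43, 37, 37, 37, 34, 33, 30, 83, 103, 41, 28, 33, 29, 57, 65, 63, 63, 59, 63, 61, 60, 63, 62, 64, 61, 65, 63, 58, 64, 65, 63, 60, 65, 62, 51, 31, 30, 34, 54, 106, 55, 34, 32, 40, 30, 36, 41, 42]
```

Emit:
jog_arm(
  series=[
    [[0,0,0,0,0,0,25],[0,0,0,0,0,0,24.5],[0,0,0,0,0,0,24],[0,0,0,0,0,0,22],[0,0,0,0,0,0,20],[0,0,0,0,0,0,15],[0,0,0,0,0,0,15],[0,0,0,0,0,0,15],[0,0,0,0,0,0,15],[0,0,0,0,0,0,15]],
  ],
)

```text
time_s: 6.3
eef_pos: [0.4756, 0.0089, 0.0565]
eef_rot: [-0.0, 0.982, -0.191, 0.0]
wrist_force: [-1.5, 1.9, 4.7]
opening: 0.264
grasp_force: 58.5
```

```bash
python3 -c "from h import *; st()"
```

```text
t 6.3 pos [0.4756 0.0089 0.0565] r 0.1575 ang 157.97 yaw -112.01 Ftool [-2.13 -1.15 -4.72] open 22.54 grip 58.52864921092987
```

Emit:
jog_arm(
  series=[
    [[0,0,-2,0,0,0,15],[0,0,-2,0,0,0,15],[0,0,-2,0,0,0,15],[0,0,-2,0,0,0,15],[0,0,-2,0,0,0,15],[0,0,-2,0,0,0,15],[0,0,-2,0,0,0,15],[0,0,-2,0,0,0,15],[0,0,0,0,0,0,15],[0,0,0,0,0,0,15]],
  ],
)

```text
time_s: 7.3
eef_pos: [0.4754, 0.0088, 0.0722]
eef_rot: [0.0, 0.982, -0.191, -0.0]
wrist_force: [2.3, -0.0, -10.2]
opening: 0.259
grasp_force: 59.1
```

```bash
python3 -c "
from h import *; st()
c=ctrl.camera('wrist'); P=pts(c); k=P[295:312,262:282]; print(np.median(k[...,2]), P[300,262:300:3,2].round(4),P[315,262:300:3,2].round(4))"
```

```text
t 7.3 pos [0.4754 0.0088 0.0722] r 0.1576 ang 158.03 yaw -112.01 Ftool [ 2.17 -0.86 10.19] open 22.11 grip 59.079272747039795
0.10134732036141911 [0.1012 0.1014 0.1017 0.1015 0.1011 0.101  0.1014 0.1016 0.1019 0.1016
 0.1008 0.1008 0.1001] [0.1018 0.1018 0.1016 0.1016 0.1015 0.1012 0.1017 0.1013 0.1021 0.1016
 0.1016 0.1009 0.1017]
```

Emit:
jog_arm(
  series=[
    [[0.01,1.58,0,0,0,-0.01,15],[0.03,3.17,0,0,0,-0.02,15],[0.03,3.17,0,0,0,-0.02,15],[0.03,3.17,0,0,0,-0.02,15],[0.03,3.17,0,0,0,-0.02,15],[0.03,3.17,0,0,0,-0.02,15],[0.03,3.17,0,0,0,-0.02,15],[0.03,3.17,0,0,0,-0.02,15],[0.03,3.17,0,0,0,-0.02,15],[0.01,1.58,0,0,0,-0.01,15]],
  ],
)

```text
time_s: 8.35
eef_pos: [0.4673, -0.0188, 0.0723]
eef_rot: [-0.0, 0.995, -0.101, 0.0]
wrist_force: [4.5, 1.7, -9.8]
opening: 0.264
grasp_force: 59.1
```

```bash
python3 -c "from h import *; st()"
```

```text
t 8.35 pos [ 0.4673 -0.0188  0.0723] r 0.1574 ang 168.48 yaw -101.64 Ftool [ 4.01 -2.57  9.75] open 22.5 grip 59.0789920091629
```

Emit:
jog_arm(
  series=[
    [[0.03,3.17,0,0,0,-0.02,15],[0.07,4.75,0,0,0,-0.03,15],[0.07,4.75,0,0,0,-0.03,15],[0.07,4.75,0,0,0,-0.03,15],[0.07,4.75,0,0,0,-0.03,15],[0.07,4.75,0,0,0,-0.03,15],[0.07,4.75,0,0,0,-0.03,15],[0.07,4.75,0,0,0,-0.03,15],[0.07,4.75,0,0,0,-0.03,15],[0.03,3.17,0,0,0,-0.02,15]],
  ],
)

```text
time_s: 9.35
eef_pos: [0.4649, -0.0627, 0.0725]
eef_rot: [-0.0, 0.999, 0.039, 0.001]
wrist_force: [6.0, 2.1, -9.4]
opening: 0.26
grasp_force: 59.1
```

```bash
python3 -c "from h import *; st()"
```

```text
t 9.35 pos [ 0.4649 -0.0627  0.0725] r 0.1572 ang 184.56 yaw -85.56 Ftool [ 6.18 -1.64  9.44] open 22.22 grip 59.12224888801575
```

Radial force is 6 N and growing slowly. I'll add a little inward shift.

Emit:
jog_arm(
  series=[
    [[0.13,3.17,0,0,0,-0.02,15],[0.12,4.75,0,0,0,-0.03,15],[0.12,4.75,0,0,0,-0.03,15],[0.12,4.75,0,0,0,-0.03,15],[0.12,4.75,0,0,0,-0.03,15],[0.12,4.75,0,0,0,-0.03,15],[0.12,4.75,0,0,0,-0.03,15],[0.12,4.75,0,0,0,-0.03,15],[0.12,4.75,0,0,0,-0.03,15],[0.03,3.17,0,0,0,-0.02,15]],
  ],
)

```text
time_s: 10.35
eef_pos: [0.4747, -0.1053, 0.0723]
eef_rot: [-0.001, 0.984, 0.178, 0.0]
wrist_force: [6.4, 4.0, -9.2]
opening: 0.262
grasp_force: 59.1
```

```bash
python3 -c "
from h import *; st()
c=ctrl.camera('wrist'); cv2.imwrite('pics/w3.png',c['frame'])
np.save('w3.npy',c,allow_pickle=True)"
```

```text
t 10.35 pos [ 0.4747 -0.1053  0.0723] r 0.1569 ang 200.55 yaw -69.52 Ftool [ 7.34 -1.52  9.2 ] open 22.36 grip 59.11285579204559
```

View pics/w3.png

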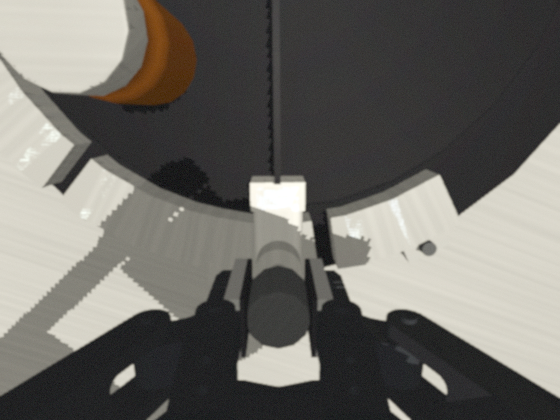

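The second slot is just ahead of the arm at (320,235), and the first slot is visible at (70,165). I can measure the separation between them directly.

```bash
python3 - <<'E'
from h import *
from scipy.optimize import least_squares
c=np.load("w3.npy",allow_pickle=True).item(); g=c["frame"].max(-1).astype(np.float32)
def br(x,y,h=.03):
    q=R(c).T@(np.array([x,y,h])-np.array(c["xyz"])); return cv2.getRectSubPix(g,(1,1),(float(q[0]/q[2]*c["fx"]+c["cx"]),float(q[1]/q[2]*c["fy"]+c["cy"])))[0,0]
print("approx",[ray(c,u,v,.03) for u,v in((62,193),(90,147),(335,265),(328,212),(138,175),(400,180),(432,172))])
# inner top edge points clicked by edge search: max gradient along radius in bright parts
C=np.array([.6216,-.0502])
for r in(.147,.149,.151,.153):
  for lo,hi in((150,166),(203,218)):
    A=np.arange(lo,hi,.25); o=[int(br(*(C+r*np.array([np.cos(a),np.sin(a)])))) for a in np.deg2rad(A)]
    print(r,lo,o)
E
```

```text
approx [array([0.46050136, 0.00969434, 0.03      ]), array([0.4891422 , 0.00111406, 0.03      ]), array([ 0.47290291, -0.14025067,  0.03      ]), array([ 0.49974657, -0.1248486 ,  0.03      ]), array([ 0.48371815, -0.02523151,  0.03      ]), array([ 0.5287353 , -0.15317529,  0.03      ]), array([ 0.53828591, -0.16679733,  0.03      ])]
0.147 150 [200, 201, 198, 194, 191, 189, 187, 189, 188, 190, 193, 191, 181, 170, 167, 172, 181, 186, 186, 185, 187, 189, 192, 191, 177, 139, 108, 107, 105, 108, 107, 107, 105, 95, 62, 49, 48, 46, 46, 51, 96, 159, 191, 191, 190, 189, 190, 188, 183, 180, 177, 178, 178, 180, 183, 182, 183, 182, 185, 187, 186, 190, 197, 197]
0.147 203 [177, 195, 211, 227, 240, 247, 250, 250, 243, 230, 215, 203, 205, 206, 208, 210, 212, 211, 199, 153, 81, 48, 44, 51, 49, 46, 50, 47, 45, 36, 27, 33, 58, 86, 124, 172, 203, 214, 214, 212, 212, 213, 212, 212, 207, 207, 209, 213, 208, 207, 211, 210, 211, 211, 212, 213, 215, 217, 218, 219]
0.149 150 [240, 246, 241, 243, 238, 225, 227, 238, 239, 239, 238, 236, 238, 229, 216, 212, 211, 211, 211, 211, 211, 211, 211, 209, 193, 148, 1
[... 1020 characters left out ...]
217, 218, 220, 226, 230, 227, 222, 219, 217, 217, 218, 218, 220, 221, 221, 221]
0.153 150 [222, 227, 225, 220, 219, 221, 226, 233, 235, 235, 238, 236, 226, 216, 211, 212, 211, 211, 211, 211, 211, 210, 211, 211, 202, 165, 115, 106, 110, 110, 106, 105, 103, 91, 61, 47, 43, 48, 44, 57, 126, 192, 210, 211, 212, 210, 212, 212, 212, 212, 212, 211, 211, 215, 217, 221, 223, 221, 218, 214, 212, 212, 214, 215]
0.153 203 [153, 151, 151, 154, 156, 157, 154, 151, 158, 176, 180, 182, 195, 208, 211, 216, 216, 216, 206, 169, 96, 36, 24, 26, 30, 29, 25, 27, 31, 29, 24, 31, 61, 96, 138, 190, 213, 217, 217, 216, 216, 217, 216, 216, 216, 217, 220, 229, 232, 223, 218, 219, 220, 219, 222, 227, 229, 229, 223, 220]
```

Emit:
jog_arm(
  series=[
    [[0.15,3.17,0,0,0,-0.02,15],[0.15,3.17,0,0,0,-0.02,15],[0.15,3.17,0,0,0,-0.02,15],[0.15,3.17,0,0,0,-0.02,15],[0.15,3.17,0,0,0,-0.02,15],[0.15,3.17,0,0,0,-0.02,15],[0.1,3.17,0,0,0,-0.02,15],[0.1,2.7,0,0,0,-0.017,15],[0,0,0,0,0,0,15],[0,0,0,0,0,0,15]],
  ],
)

```text
time_s: 11.4
eef_pos: [0.4854, -0.1274, 0.072]
eef_rot: [-0.001, 0.967, 0.254, -0.0]
wrist_force: [4.3, 2.5, -9.2]
opening: 0.262
grasp_force: 59.2
```

```bash
python3 -c "
from h import *; st()
c=ctrl.camera('wrist'); cv2.imwrite('pics/w4.png',c['frame'])
np.save('w4.npy',c,allow_pickle=True)"
```

```text
t 11.4 pos [ 0.4854 -0.1274  0.072 ] r 0.1566 ang 209.53 yaw -60.57 Ftool [ 4.99 -0.08  9.21] open 22.4 grip 59.230334758758545
```

View pics/w4.png

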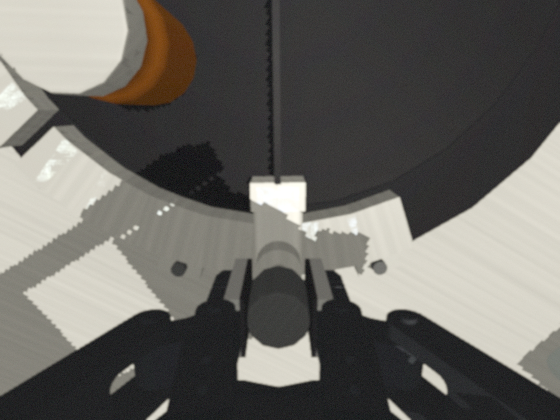

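The arm now covers the slot, and the two clamp screws at (179,268) and (379,267) lie evenly either side of it. Releasing now.

Emit:
jog_arm(
  series=[
    [[0,0,0,0,0,0,32],[0,0,0,0,0,0,32],[0,0,0,0,0,0,32],[0,0,0,0,0,0,32],[0,0,0,0,0,0,32],[0,0,0,0,0,0,32],[0,0,0,0,0,0,32],[0,0,0,0,0,0,32],[0,0,0,0,0,0,32],[0,0,0,0,0,0,32]],
  ],
)

```text
time_s: 12.45
eef_pos: [0.4856, -0.1279, 0.0723]
eef_rot: [-0.0, 0.967, 0.254, -0.0]
wrist_force: [0.2, -0.1, -0.7]
opening: 0.374
grasp_force: 0.0
```

```bash
python3 -c "
from h import *; st()
c=ctrl.camera('wrist'); cv2.imwrite('pics/w5.png',c['frame']); P=pts(c)
print(P[285:335:6,264:292:6,2].round(4)); g=c['frame'].max(-1)
for v in(300,315): print([int(x) for x in g[v,215:345:3]])"
```

```text
t 12.45 pos [ 0.4856 -0.1279  0.0723] r 0.1566 ang 209.74 yaw -60.62 Ftool [0.1  0.22 0.7 ] open 31.97 grip 0.0
[[0.0873 0.0854 0.0845 0.0862 0.0861]
 [0.0861 0.086  0.0856 0.0847 0.0852]
 [0.086  0.0867 0.0866 0.0867 0.0866]
 [0.0858 0.0866 0.0854 0.0859 0.0862]
 [0.0859 0.0859 0.0878 0.0865 0.0858]
 [0.0864 0.0863 0.0862 0.0853 0.0865]
 [0.0854 0.0857 0.0863 0.0852 0.0852]
 [0.0011 0.0006 0.002  0.0008 0.0006]
 [0.0004 0.0003 0.0003 0.2158 0.0004]]
[116, 118, 115, 72, 32, 26, 31, 31, 30, 125, 127, 94, 58, 63, 64, 65, 66, 63, 64, 64, 62, 64, 64, 67, 58, 62, 63, 64, 62, 64, 159, 217, 219, 216, 49, 26, 29, 25, 35, 68, 116, 115, 116, 105]
[36, 39, 27, 43, 28, 35, 23, 27, 99, 131, 133, 135, 134, 131, 80, 61, 65, 62, 61, 62, 62, 60, 63, 59, 63, 65, 57, 113, 202, 217, 215, 217, 219, 220, 186, 29, 29, 28, 37, 33, 34, 40, 27, 32]
```

View pics/w5.png

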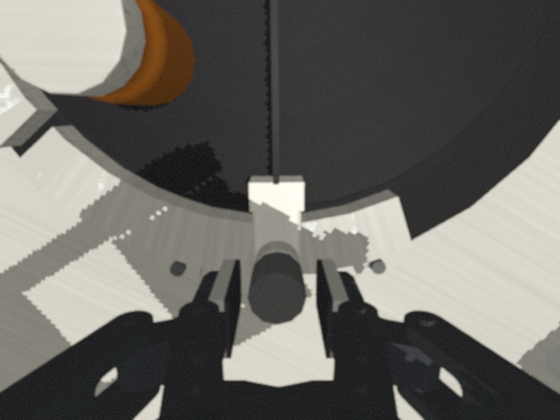

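Knob top reads 0.0855–0.0865, so the pin is home. The view shows the knob at (277,285), free between the pads. Next I lower the tool around it for the lock check.

Emit:
jog_arm(
  series=[
    [[0,0,3,0,0,0,32],[0,0,4,0,0,0,32],[0,0,4,0,0,0,32],[0,0,4,0,0,0,31],[0,0,0,0,0,0,30],[0,0,0,0,0,0,29],[0,0,0,0,0,0,28],[0,0,0,0,0,0,28],[0,0,0,0,0,0,28],[0,0,0,0,0,0,28]],
  ],
)

```text
time_s: 13.5
eef_pos: [0.4857, -0.1279, 0.0574]
eef_rot: [0.0, 0.967, 0.254, 0.0]
wrist_force: [-0.5, -0.3, -0.2]
opening: 0.324
grasp_force: 0.0
```

Emit:
jog_arm(
  series=[
    [[0,0.3,0,0,0,0,28],[0,0.3,0,0,0,0,28],[0,0.3,0,0,0,0,28],[0,0.3,0,0,0,0,28],[0,0.3,0,0,0,0,28],[0,0,0,0,0,0,28],[0,0,0,0,0,0,28],[0,0,0,0,0,0,28],[0,0,0,0,0,0,28],[0,0,0,0,0,0,28]],
  ],
)

```text
time_s: 14.5
eef_pos: [0.4864, -0.1292, 0.0573]
eef_rot: [-0.0, 0.967, 0.254, -0.0]
wrist_force: [-0.2, 0.6, -0.2]
opening: 0.327
grasp_force: 0.2
```

```bash
python3 -c "from h import *; st()"
```

```text
t 14.5 pos [ 0.4864 -0.1292  0.0573] r 0.1566 ang 210.28 yaw -60.62 Ftool [ 0.09 -0.59  0.15] open 27.89 grip 0.2101678680628538
```

Contact is just starting. I'll take smaller steps.

Emit:
jog_arm(
  series=[
    [[0,0.3,0,0,0,0,28],[0,0.2,0,0,0,0,28],[0,0.2,0,0,0,0,28],[0,0,0,0,0,0,28],[0,0,0,0,0,0,28],[0,0,0,0,0,0,28],[0,0,0,0,0,0,28],[0,0,0,0,0,0,28],[0,0,0,0,0,0,28],[0,0,0,0,0,0,28]],
  ],
)

```text
time_s: 15.5
eef_pos: [0.4867, -0.1298, 0.0573]
eef_rot: [-0.0, 0.967, 0.254, -0.0]
wrist_force: [-1.0, 0.6, 1.1]
opening: 0.329
grasp_force: 0.6
```

```bash
python3 -c "from h import *; st()"
```

```text
t 15.5 pos [ 0.4867 -0.1298  0.0573] r 0.1567 ang 210.55 yaw -60.62 Ftool [-0.54 -1.   -1.09] open 28.09 grip 0.5736261606216431
```

Emit:
jog_arm(
  series=[
    [[0,0.3,0,0,0,0,28],[0,0.2,0,0,0,0,28],[0,0,0,0,0,0,28],[0,0,0,0,0,0,28],[0,0,0,0,0,0,28],[0,0,0,0,0,0,28],[0,0,0,0,0,0,28],[0,0,0,0,0,0,28],[0,0,0,0,0,0,28],[0,0,0,0,0,0,28]],
  ],
)

```text
time_s: 16.5
eef_pos: [0.487, -0.1303, 0.0573]
eef_rot: [0.0, 0.967, 0.254, 0.0]
wrist_force: [-1.1, 0.7, -0.3]
opening: 0.329
grasp_force: 0.4
```

```bash
python3 -c "from h import *; st()"
```

```text
t 16.5 pos [ 0.487  -0.1303  0.0573] r 0.1566 ang 210.74 yaw -60.62 Ftool [-0.58 -1.15  0.32] open 28.1 grip 0.35090080462396145
```

Emit:
jog_arm(
  series=[
    [[0,0.2,0,0,0,0,28],[0,0.2,0,0,0,0,28],[0,0,0,0,0,0,28],[0,0,0,0,0,0,28],[0,0,0,0,0,0,28],[0,0,0,0,0,0,28],[0,0,0,0,0,0,28],[0,0,0,0,0,0,28],[0,0,0,0,0,0,28],[0,0,0,0,0,0,28]],
  ],
)

```text
time_s: 17.5
eef_pos: [0.4871, -0.1305, 0.0572]
eef_rot: [-0.0, 0.967, 0.254, -0.0]
wrist_force: [-2.2, 2.6, 1.5]
opening: 0.328
grasp_force: 1.4
```

```bash
python3 -c "from h import *; st()"
```

```text
t 17.5 pos [ 0.4871 -0.1305  0.0572] r 0.1567 ang 210.83 yaw -60.61 Ftool [-0.65 -3.35 -1.5 ] open 28.02 grip 1.4017680287361145
```

Emit:
jog_arm(
  series=[
    [[0,0.2,0,0,0,0,28],[0,0,0,0,0,0,28],[0,0,0,0,0,0,28],[0,0,0,0,0,0,28],[0,0,0,0,0,0,28],[0,0,0,0,0,0,28],[0,0,0,0,0,0,28],[0,0,0,0,0,0,28],[0,0,0,0,0,0,28],[0,0,0,0,0,0,28]],
  ],
)

```text
time_s: 18.5
eef_pos: [0.4871, -0.1306, 0.0572]
eef_rot: [-0.0, 0.967, 0.254, -0.0]
wrist_force: [-3.3, 3.6, 2.4]
opening: 0.327
grasp_force: 2.5
```

```bash
python3 -c "from h import *; st()"
```

```text
t 18.5 pos [ 0.4871 -0.1306  0.0572] r 0.1567 ang 210.89 yaw -60.62 Ftool [-1.13 -4.75 -2.39] open 27.89 grip 2.529931738972664
```

Emit:
jog_arm(
  series=[
    [[0,0.2,0,0,0,0,28],[0,0.2,0,0,0,0,28],[0,0,0,0,0,0,28],[0,0,0,0,0,0,28],[0,0,0,0,0,0,28],[0,0,0,0,0,0,28],[0,0,0,0,0,0,28],[0,0,0,0,0,0,28],[0,0,0,0,0,0,28],[0,0,0,0,0,0,28]],
  ],
)

```text
time_s: 19.5
eef_pos: [0.4872, -0.1307, 0.0572]
eef_rot: [-0.0, 0.967, 0.254, -0.0]
wrist_force: [-4.1, 5.1, 3.6]
opening: 0.326
grasp_force: 3.1
```

```bash
python3 -c "from h import *; st()"
```

```text
t 19.5 pos [ 0.4872 -0.1307  0.0572] r 0.1567 ang 210.92 yaw -60.62 Ftool [-1.09 -6.5  -3.64] open 27.88 grip 3.1309495121240616
```

Emit:
jog_arm(
  series=[
    [[0,0.3,0,0,0,0,28],[0,0.3,0,0,0,0,28],[0,0.2,0,0,0,0,28],[0,0,0,0,0,0,28],[0,0,0,0,0,0,28],[0,0,0,0,0,0,28],[0,0,0,0,0,0,28],[0,0,0,0,0,0,28],[0,0,0,0,0,0,28],[0,0,0,0,0,0,28]],
  ],
)

```text
time_s: 20.5
eef_pos: [0.4872, -0.1308, 0.0572]
eef_rot: [-0.001, 0.967, 0.254, -0.0]
wrist_force: [-5.0, 7.8, 4.8]
opening: 0.33
grasp_force: 4.4
```

```bash
python3 -c "from h import *; st()"
```

```text
t 20.5 pos [ 0.4872 -0.1308  0.0572] r 0.1567 ang 210.96 yaw -60.62 Ftool [-0.56 -9.3  -4.78] open 28.18 grip 4.3797871470451355
```

Emit:
jog_arm(
  series=[
    [[0,0.3,0,0,0,0,28],[0,0.3,0,0,0,0,28],[0,0.2,0,0,0,0,28],[0,0,0,0,0,0,28],[0,0,0,0,0,0,28],[0,0,0,0,0,0,28],[0,0,0,0,0,0,28],[0,0,0,0,0,0,28],[0,0,0,0,0,0,28],[0,0,0,0,0,0,28]],
  ],
)

```text
time_s: 21.5
eef_pos: [0.4872, -0.1309, 0.0571]
eef_rot: [-0.002, 0.967, 0.254, -0.001]
wrist_force: [-6.2, 9.5, 7.3]
opening: 0.326
grasp_force: 5.6
```

```bash
python3 -c "from h import *; st()"
```

```text
t 21.5 pos [ 0.4872 -0.1309  0.0571] r 0.1567 ang 210.99 yaw -60.62 Ftool [ -0.78 -11.31  -7.3 ] open 27.82 grip 5.649525225162506
```

Force is 11.3 N. I'll add 0.2 mm, hold for a second, then back off gently.

Emit:
jog_arm(
  series=[
    [[0,0.2,0,0,0,0,28],[0,0,0,0,0,0,28],[0,0,0,0,0,0,28],[0,0,0,0,0,0,28],[0,0,0,0,0,0,28],[0,0,0,0,0,0,28],[0,0,0,0,0,0,28],[0,0,0,0,0,0,28],[0,0,0,0,0,0,28],[0,0,0,0,0,0,28]],
  ],
)

```text
time_s: 22.5
eef_pos: [0.4872, -0.1309, 0.0571]
eef_rot: [-0.002, 0.967, 0.254, -0.001]
wrist_force: [-5.1, 11.1, 8.1]
opening: 0.329
grasp_force: 6.0
```

```bash
python3 -c "from h import *; st()"
```

```text
t 22.5 pos [ 0.4872 -0.1309  0.0571] r 0.1568 ang 210.99 yaw -60.61 Ftool [  1.01 -12.24  -8.02] open 28.08 grip 5.97208097577095
```

Emit:
jog_arm(
  series=[
    [[0,0,0,0,0,0,28],[0,0,0,0,0,0,28],[0,0,0,0,0,0,28],[0,0,0,0,0,0,28],[0,0,0,0,0,0,28],[0,-0.4,0,0,0,0,28],[0,-0.8,0,0,0,0,28],[0,-0.8,0,0,0,0,28],[0,-0.8,0,0,0,0,28],[0,-0.4,0,0,0,0,28]],
  ],
)

```text
time_s: 23.5
eef_pos: [0.4871, -0.1304, 0.0573]
eef_rot: [0.001, 0.967, 0.254, 0.0]
wrist_force: [-1.2, 1.3, -0.3]
opening: 0.327
grasp_force: 0.4
```

```bash
python3 -c "from h import *; st()"
```

```text
t 23.5 pos [ 0.4871 -0.1304  0.0573] r 0.1566 ang 210.82 yaw -60.62 Ftool [-0.45 -1.7   0.32] open 27.95 grip 0.3990901540964842
```

Emit:
jog_arm(
  series=[
    [[0,-0.8,0,0,0,0,32],[0,-0.7,0,0,0,0,36],[0,0,0,0,0,0,40],[0,0,0,0,0,0,45],[0,0,0,0,0,0,45],[0,0,-8,0,0,0,45],[0,0,-20,0,0,0,45],[0,0,-30,0,0,0,45],[0,0,-40,0,0,0,45],[0,0,-40,0,0,0,45]],
  ],
)

```text
time_s: 24.5
eef_pos: [0.4856, -0.1284, 0.197]
eef_rot: [-0.0, 0.967, 0.254, -0.0]
wrist_force: [0.1, -0.1, -1.0]
opening: 0.527
grasp_force: 0.0
```

```bash
python3 -c "
from h import *; st()
c=ctrl.camera('wrist'); cv2.imwrite('pics/w6.png',c['frame']); P=pts(c)
np.save('w6.npy',c,allow_pickle=True)
k=(P[...,2]>.076)&(P[...,2]<.1); k[:165]=0;k[215:]=0;k[:,:225]=0;k[:,320:]=0
print(np.median(P[k],0),k.sum())"
```

```text
t 24.5 pos [ 0.4856 -0.1284  0.197 ] r 0.1568 ang 209.9 yaw -60.62 Ftool [0.05 0.17 1.04] open 44.99 grip 0.0
[ 0.48768736 -0.12836666  0.08562335] 519
```

View pics/w6.png

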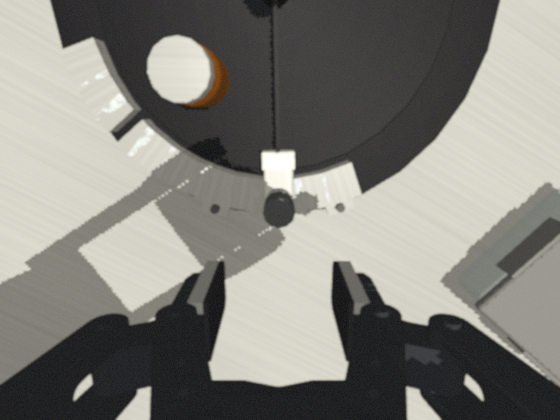

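The knob at (279,207) is down (top 0.0856 m) over the second slot, and the amber jar at (180,70) is upright. The gripper is clear of everything.

```bash
python3 -c "
from h import *
c=ctrl.camera('top');P=pts(c)
k=(P[...,2]>.095)&(P[...,2]<.12); k[:100]=0;k[240:]=0;k[:,:235]=0;k[:,360:]=0
n,l,s,cc=cv2.connectedComponentsWithStats(k.astype(np.uint8))
for i in range(1,n):
    if s[i,4]>20: print(s[i,4],P[l==i].mean(0).round(3))
print(ctrl.hand_in())"
```

```text
229 [ 0.702 -0.068  0.107]
229 [0.643 0.029 0.107]
132 [ 0.618 -0.047  0.109]
230 [ 0.536 -0.029  0.108]
the job is handed in; nothing more can be done
None
```

The job is handed in: the rack is turned about 51.5° counter-clockwise and locked in the second hole, with the pin fully home. The lock held about 12 N sideways for over a second, and all three jars are upright; I did not re-measure the other things on the counter, but the arm felt no unexpected contact.

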